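# Show the loaded drive case to the webcam

### The job

One of the two look-alike drive cases in the stand still has a disk in it and the other is empty: feel which is the heavier, and leave the empty one standing in its own slot. Draw the loaded case up out of the stand and show its label to the webcam, right way up, level and square to the lens, centred in the view and about 20 cm from the lens, without disturbing the webcam or the other things on the desk. Finish while holding it there, still, in the gripper: do not put it down or let go.

Things in the scene. Friction and masses are not known exactly. Their poses are not given: they have to be found in the camera images.
- case_1: One of two look-alike grey metal disk cases, black end caps, on a long edge: 24 mm thick (x), 140 long (y), 92 high (z). Origin: centre of the underside; x points out of the label face, z to the top edge (grasp there across the 24 mm; top 65 mm clear of the stand). One is empty, about 0.2 kg, the other holds a disk, 0.42 kg (each within 10 %); either may be in either slot.
- case_2: One of two look-alike grey metal disk cases, black end caps, on a long edge: 24 mm thick (x), 140 long (y), 92 high (z). Origin: centre of the underside; x points out of the label face, z to the top edge (grasp there across the 24 mm; top 65 mm clear of the stand). One is empty, about 0.2 kg, the other holds a disk, 0.42 kg (each within 10 %); either may be in either slot.
- case_1_label (a point): Centre of the sticker area of case_1: on the outer face x = +12 mm of the case, mid-length, 27 mm above its underside; same axes as the case. The sticker (white, bar code, blue band) is 92 x 40 mm.
- case_2_label (a point): Centre of the sticker area of case_2: on the outer face x = +12 mm of the case, mid-length, 27 mm above its underside; same axes as the case. The sticker (white, bar code, blue band) is 92 x 40 mm.
- drive_stand: Fixed black stand, base 138 (x) x 120 (y) x 8 mm; origin: centre of the underside. Four grey fins along y, 90 mm long, 10 thick, tops 34 mm above the desk, leave three slots 28 mm wide, open at the ends, at x = -38, 0, +38 mm, floor 8 mm up. At the start the cases stand mid-length in the outer slots, axes as the stand's; the middle slot is vacant.
- slot_near (a point): Centre of the floor of the slot at the stand's x = -38 mm, 8 mm above the desk; axes of the stand.
- slot_far (a point): Centre of the floor of the slot at the stand's x = +38 mm, 8 mm above the desk; axes of the stand.
- webcam_lens (a point): Front centre of the lens of the black webcam (head 96 mm wide, 30 high and deep, 350 mm above the desk) on a fixed stand: 12 mm pole rising from a 110 mm round foot about 85 mm behind the lens. Its x is the viewing direction, out of the lens: towards the robot's side and 0.42 to 0.65 rad below level (varies); its y is level, along the head. The head pivots on its pole; do not touch it.
- drink_can: Bystander: black and green drink can, full, diameter 66, height 168 mm. Origin under its centre.
- speaker: Bystander: small black cube speaker with a green ring, 75 x 85 x 92 mm. Origin under its centre.
- wallet: Bystander: brown wallet lying flat, 95 x 112 x 20 mm. Origin under its centre.
- screwdriver: Bystander: screwdriver lying on the desk, 160 mm long. Origin under its middle.
- mouse: Bystander: black mouse on its 4 mm thick pad, 118 x 62 x 35 mm. Origin under its centre.
Not all that is in view belongs to the job. What is shaped like the case_1 but purple is not meant.

How it is judged:
On the way:
1. a case is drawn clear above the stand, held in the gripper (((height (world z) of case_1 above 0.05 m and contact force between the fingers and case_1 above 1 N and contact force between case_1 and drive_stand below 0.1 N) or (height (world z) of case_2 above 0.05 m and contact force between the fingers and case_2 above 1 N and contact force between case_2 and drive_stand below 0.1 N))), for 0.2 s.
At the end, for the whole second after the job is handed in: Loaded case held still by the gripper alone: label 150-250 mm before the lens, within 35 mm of its axis in y and z, facing it and level within 0.26 rad, right way up, over 100 mm up. The light case (under 2.9 N on the stand) let go, upright, within 15 mm of its start. Lens moved under 10 mm (((angle between the x axis of case_1 and the x axis of webcam_lens, either way round below 0.26 rad and angle between the y axis of case_1 and the y axis of webcam_lens, either way round below 0.26 rad and x of webcam_lens in the frame of case_1 above 0.1 m and x of case_1_label in the frame of webcam_lens between 0.15 and 0.25 m and y of case_1_label in the frame of webcam_lens between -0.035 and 0.035 m and z of case_1_label in the frame of webcam_lens between -0.035 and 0.035 m and angle between case_1's own z axis and vertical below 1.1 rad and height (world z) of case_1_label above 0.1 m and contact force between the fingers and case_1 above 1 N and contact force between case_1 and drive_stand below 0.1 N and contact force between case_1 and case_2 below 0.1 N and linear speed of each of case_1, case_2 below 0.02 m/s and angular speed of case_1 below 0.1 rad/s and distance of case_2 from where it was at the start of the episode below 0.015 m and angle between case_2's own z axis and vertical below 0.2 rad and contact force between case_2 and the fingers below 0.1 N and contact force between case_2 and drive_stand between 1 and 2.9 N) or (angle between the x axis of case_2 and the x axis of webcam_lens, either way round below 0.26 rad and angle between the y axis of case_2 and the y axis of webcam_lens, either way round below 0.26 rad and x of webcam_lens in the frame of case_2 above 0.1 m and x of case_2_label in the frame of webcam_lens between 0.15 and 0.25 m and y of case_2_label in the frame of webcam_lens between -0.035 and 0.035 m and z of case_2_label in the frame of webcam_lens between -0.035 and 0.035 m and angle between case_2's own z axis and vertical below 1.1 rad and height (world z) of case_2_label above 0.1 m and contact force between the fingers and case_2 above 1 N and contact force between case_2 and drive_stand below 0.1 N and contact force between case_2 and case_1 below 0.1 N and linear speed of each of case_2, case_1 below 0.02 m/s and angular speed of case_2 below 0.1 rad/s and distance of case_1 from where it was at the start of the episode below 0.015 m and angle between case_1's own z axis and vertical below 0.2 rad and contact force between case_1 and the fingers below 0.1 N and contact force between case_1 and drive_stand between 1 and 2.9 N)) and distance of webcam_lens from where it was at the start of the episode below 0.01 m); the arm keeps its last pose, push and grip.
It fails at once if a bystander is pushed more than 30 mm from its place (distance of any of drink_can, speaker, wallet, screwdriver, mouse from where it was at the start of the episode above 0.03 m).
It fails at once if the can or the speaker is knocked over (angle between any of drink_can, speaker's own z axis and vertical above 0.6 rad).
It fails at once if the webcam is knocked out of its aim (distance of webcam_lens from where it was at the start of the episode above 0.02 m).
It also fails if it takes over 51 s, if anything falls off the work surface, if the arm or the gripper's body presses on something with over 40 N, if the wrist force passes 120 N, or if a joint passes its speed limit or range.

### The arm

A 7-joint arm with a two-finger parallel gripper is mounted at the origin on the work surface. World frame = base frame: x ahead of the robot, y to its left, z up, the work surface at z = 0. Lengths are in m, angles in rad, forces in N, time in s.
With the tool pointing down it reaches from about 0.425 to 0.875 m from the base axis. Payload 4.7 kg.
Tool frame: the origin (TCP) lies midway between the tips of the shut fingers; the grasp point (between the pads) lies 19 mm behind it; z points along the fingers, y is the line along which they close (so a half turn about z gives the same grasp; the last joint's range is limited). The gripper opens to 87 mm and grips with 3 to 60 N. Pads are 19 mm wide; open, the fingers measure 117 mm over their backs; the gripper's body (75 mm by 190 mm) begins 51 mm behind the grasp point.
Start: joints at [1.24, 0.321, -0.07, 1.45, 0.023, 1.371, -0.057], TCP at [0.22, -0.612, 0.223] pointing down, gripper open.
Joint ranges: [-2.86, 2.86], [-0.3, 2.09], [-1.38, 1.24], [0.06, 2.45], [-1.56, 4.7], [0.09, 2.05], [-2.69, 2.69]. Speed limits (rad/s): [2.57, 2.57, 3.14, 3.14, 3.14, 3.14, 3.14].

### API

Orientations are given as a rotation vector (axis times angle).
In Python, from bench import ctrl gives the robot as it stands. The module is installed in compiled form; this text tells all that it offers.
- The arm moves only by the shell command python3 -m handwheel 'ROWS' [FORCE]. ROWS is JSON, a list of rows, each a list of 7 numbers: the finger opening in m, from 0 to 0.087, then the shift along the tool's x, y, z in m, then the turn, a rotation vector about the tool's x, y, z in degrees. A call has 1 to 12 rows; each row shifts and turns the commanded pose from where the row before left it, along the tool's axes as they then stand; what a row does not reach is not made up. A row lasts 1/8 s, in which the tool goes at most 62.5 mm and 10.7 degrees, less where a joint would pass 70% of its speed; a pose out of reach is approached as far as the arm can. A call is refused whole if a number of a shift passes 0.0625 or a number of a turn 10.7, either way. A call with a gripper value outside its range is refused whole. The fingers move at their own pace and stop on an object; FORCE is the grip in N (left out, the last holds). Time passes only in rows, so rows that do not move let the fingers close. It gives the time, the measured TCP pose, the force, the opening and the grip force at its end, in the units of the state.
- ctrl.get_state(): the state, without advancing time (a new reading comes with each control period).
- ctrl.get_image(name): name is "side" or "top"; returns (picture, depth): 480x640x3 uint8, blue, green, red; 480x640 float32, m along the optical axis (not along the pixel's ray), 0 where there is no reading.
- ctrl.camera_info(name): a dict with "intrinsics" (3x3 intrinsics, pixels), "R" (3x3) and "t" (3): a world point X has camera coordinates R X + t. Camera axes: x right, y down, z forward; pixel columns grow to the right and rows downward; lengths in m; the calibration is good to about 2 mm. A picture is of the moment at which its call begins. camera_info takes no time and is no camera call.
- ctrl.close_job(): hands the job in; it is judged then, once.
The state is a dict: "time": time; "joint_positions": joint angles; "qd": joint speeds; "joint_torque": joint torques, N m; "position": TCP position; "tool_rot": TCP orientation; "ft_force": force on the tool from outside, world axes, zero at the start; "torque": the same for the moment, N m; "grip_width": opening from 0.0 (shut) to 1.0 (fully open); "grip_force": force on a finger pad.
Only numpy, scipy, OpenCV 4.12 (cv2) and the standard library are available. Lean on these libraries where they do the work, as an engineer would, in place of code of your own. Each camera call takes 0.05 s, during which the arm holds its last target. There are 200 camera calls.

## Working session

There is one attempt and no reset: what is moved stays moved. The work goes in short steps, Python scripts to look and compute and a shell command to move; the robot and the scene stay as the last step left them, time stands still between calls to the robot, and variables do not carry over. Pictures are saved under pics/ and viewed, at most 10 in all, crops included, and the job is handed in when it is done.

```bash
mkdir -p pics
python3 - <<'E'
from bench import ctrl
import cv2,numpy as np
s=ctrl.get_state()
for k,v in s.items(): print(k,np.round(v,4))
for n in("side","top"):
    im,d=ctrl.get_image(n); cv2.imwrite(f"pics/{n}0.png",im); np.save(f"pics/{n}0.npy",d)
    c=ctrl.camera_info(n); R=np.array(c["R"]);print(n,c["intrinsics"],"C",-R.T@c["t"],"\n",R.round(3))
E
```

```text
time 0.0
joint_positions [ 1.2401  0.3219 -0.0701  1.4517  0.0226  1.3708 -0.0569]
qd [-0.0015  0.0023  0.0003 -0.0028 -0.0007 -0.0014  0.0005]
joint_torque [ 3.00000e-04 -4.91289e+01 -4.03700e-01 -3.12526e+01 -6.38000e-02
  4.37000e-02  2.00000e-04]
position [ 0.2194 -0.6112  0.2214]
tool_rot [-3.0932e+00 -5.3850e-01  7.0000e-04]
ft_force [ 0.0793 -1.3452  0.1199]
torque [0.0201 0.0229 0.0005]
grip_force 0.0
grip_width 1.0014
side [[533.25664081   0.         325.6126193 ]
 [  0.         533.25664081 237.21175512]
 [  0.           0.           1.        ]] C [0.11432985 0.93462192 0.9446054 ] 
 [[-0.914 -0.405  0.025]
 [-0.242  0.495 -0.834]
 [ 0.325 -0.769 -0.551]]
top [[564.15012726   0.         327.12474895]
 [  0.         564.15012726 244.281094  ]
 [  0.           0.           1.        ]] C [ 0.2544887  -0.05714847  1.83500241] 
 [[ 0.011 -1.     0.014]
 [-0.985 -0.014 -0.173]
 [ 0.174 -0.011 -0.985]]
```

View pics/side0.png

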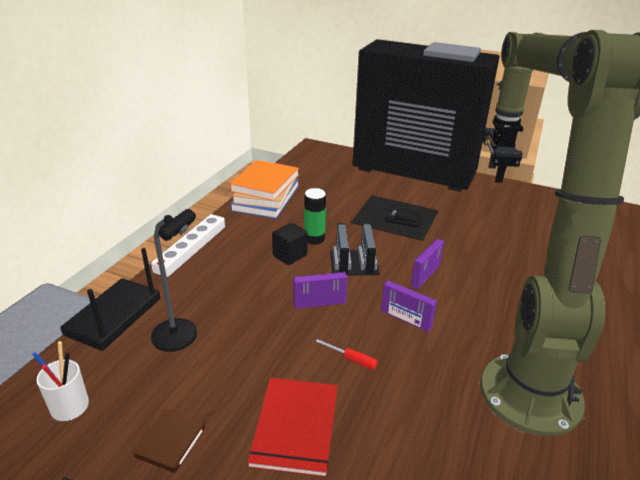

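View pics/top0.png

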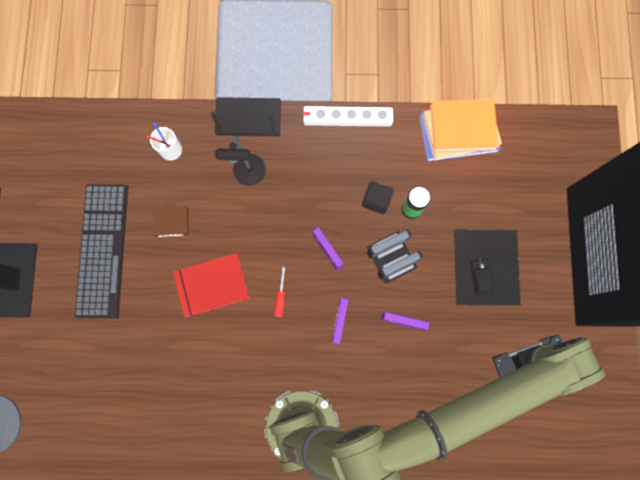

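The side view shows the two grey cases in the stand at about (343,247) and (369,247), the webcam head at (178,222) on its pole, and the can and speaker behind. In the top view the cases are at (389,243) and (401,266), and the webcam head is at (232,155) with its foot at (249,170). Three purple decoys lie between the stand and the robot.

```bash
cat > h.py <<'E'
from bench import ctrl
import cv2,numpy as np
def cloud(n,im=None,d=None):
    if d is None: im,d=ctrl.get_image(n)
    c=ctrl.camera_info(n);K=np.array(c["intrinsics"]);R=np.array(c["R"])
    v,u=np.mgrid[:480,:640]
    P=np.stack([(u-K[0,2])/K[0,0]*d,(v-K[1,2])/K[1,1]*d,d],-1)
    return im,(P-np.array(c["t"]))@R   # world
def load(n,i): return cloud(n,cv2.imread(f"pics/{n}{i}.png"),np.load(f"pics/{n}{i}.npy"))
E
python3 - <<'E'
from h import *
np.set_printoptions(precision=4,suppress=True)
im,T=load("top",0); ims,S=load("side",0)
def rect(X,lab):
    r=cv2.minAreaRect((X[:,:2]*1000).astype(np.float32)); b=cv2.boxPoints(r)
    print(lab,len(X),"c",r[0],"size",r[1],"ang",r[2],"z",np.percentile(X[:,2],[5,50,95]))
for (n,P) in(("top",T),("side",S)):
    Z=P[...,2]; I=(ims if n=="side" else im).astype(int)
    grey=I.max(-1)-I.min(-1)<40
    reg=(P[...,0]>.2)&(P[...,0]<.9)&(P[...,1]>-.6)&(P[...,1]<0.05)
    m=(reg&(Z>.088)&(Z<.112)).astype(np.uint8)
    k,l,st,_=cv2.connectedComponentsWithStats(m)
    for i in range(1,k):
        if st[i,4]>40: rect(P[l==i],f"{n} {st[i,:4]} bgr {I[l==i].mean(0).round()}")
    # webcam
    m=((P[...,0]>.5)&(P[...,0]<1.1)&(P[...,1]>0)&(P[...,1]<.5)&(Z>.29)&(Z<.42))
    X=P[m]; print(n,"head",len(X)); 
    if len(X)>10: print(X.min(0),X.max(0),X.mean(0)); rect(X,"head")
    v,u=np.nonzero(m)
    if len(X): cv2.imwrite(f"pics/wc_{n}.png",cv2.resize((ims if n=="side" else im)[v.min()-15:v.max()+40,u.min()-20:u.max()+20],None,fx=6,fy=6,interpolation=cv2.INTER_CUBIC)); print(u.min(),u.max(),v.min(),v.max())
    m=((P[...,0]>.5)&(P[...,0]<1.1)&(P[...,1]>0)&(P[...,1]<.5)&(Z>.006)&(Z<.02)); rect(P[m],"foot?")
E
```

```text
top [435 143  55   7] bgr [117. 197. 255.] 188 c (892.06005859375, -511.4771728515625) size (19.627944946289062, 174.20159912109375) ang 2.013176202774048 z [0.0887 0.0925 0.0989]
top [364 181  30  28] bgr [67. 67. 74.] 437 c (725.33349609375, -240.56826782226562) size (81.3841323852539, 73.10735321044922) ang 70.56929016113281 z [0.0885 0.0927 0.0986]
top [405 201  19  13] bgr [ 89. 147.  83.] 41 c (679.8421020507812, -345.93853759765625) size (63.354652404785156, 24.906206130981445) ang 60.440486907958984 z [0.0883 0.101  0.1113]
top [313 228  31  39] bgr [222.  96. 176.] 271 c (553.6156616210938, -79.54158782958984) size (139.0006561279297, 23.83464813232422) ang 35.26736831665039 z [0.0886 0.0928 0.0993]
top [369 230  43  25] bgr [154. 143. 137.] 344 c (570.7866821289062, -273.7547607421875) size (25.171016693115234, 140.19570922851562) ang 26.748655319213867 z [0.0924 0.0999 0.1066]
top [380 251  43  26] bgr [154. 142. 137.] 348 c (503.7675476074219, -308.8278503417969) size (24.7900390625, 140.74757385253906) ang 26.887561798095703 z [0.0923 0.0992 0.1061]
top [333 298  16  46]
[... 1863 characters left out ...]
 (553.322998046875, -73.52731323242188) size (140.9557342529297, 29.54497528076172) ang 35.38090133666992 z [0.0893 0.0929 0.0962]
side [383 281  54  27] bgr [163.  62. 125.] 392 c (325.2542724609375, -114.75333404541016) size (28.326087951660156, 140.3926239013672) ang 79.92933654785156 z [0.0889 0.0931 0.0963]
side head 797
[0.7402 0.1463 0.2901] [0.8332 0.2406 0.3645] [0.7676 0.2    0.3488]
head 797 c (773.6390380859375, 201.540283203125) size (93.56634521484375, 84.15887451171875) ang 31.174495697021484 z [0.3157 0.3532 0.3623]
154 195 209 241
foot? 3751 c (789.4610595703125, 250.14588928222656) size (578.7214965820312, 499.446044921875) ang 0.0008326265378855169 z [0.0072 0.0163 0.0197]
```

Run:
```python
import cv2,numpy as np
t=cv2.imread("pics/top0.png");s=cv2.imread("pics/side0.png")
r=lambda a:cv2.resize(a,(400,300),interpolation=cv2.INTER_CUBIC)
cv2.imwrite("pics/crops.png",np.vstack([np.hstack([r(t[220:295,355:455]),r(s[210:285,310:410])]),np.hstack([r(t[125:185,200:280]),r(s[195:255,140:220])])]))
```

```text
(no output)
```

View pics/crops.png

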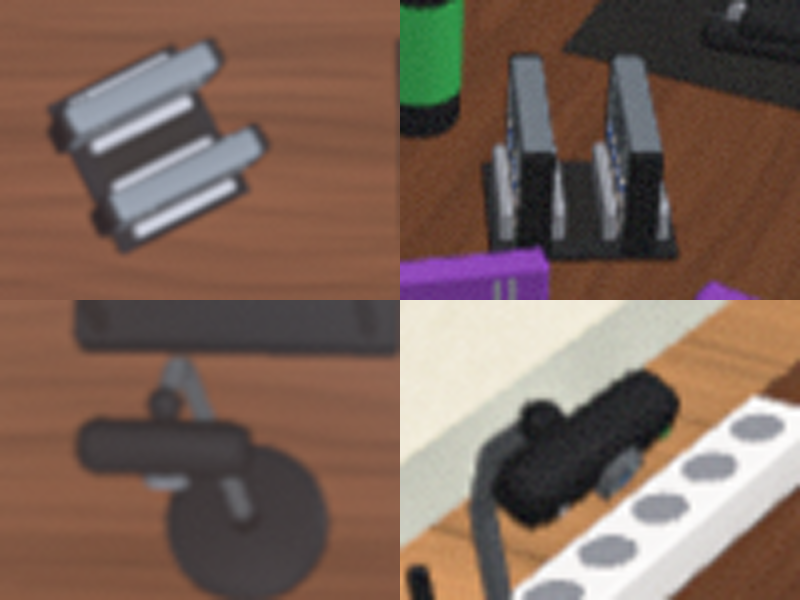

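The crop shows slivers of the stickers on the faces pointing away from the robot (left faces in the side view), so the labels look along about (0.89, 0.46). The webcam's lens ring is at top (233,161) and side (184,230), so it looks towards the robot and downward.

Run:
```python
from h import *
np.set_printoptions(precision=4,suppress=True,linewidth=150)
H=[]
for n,w in(("top",(205,252,140,166)),("side",(150,200,205,242))):
    im,P=load(n,0); u0,u1,v0,v1=w
    I=im[v0:v1,u0:u1].astype(int);Q=P[v0:v1,u0:u1]
    g=I.sum(-1); lens=(Q[...,2]>.27)&(Q[...,2]<.42)&(I.min(-1)>(85 if n=="top" else 50))&(np.ptp(I,axis=-1)<45)
    v,u=np.nonzero(lens)
    print(n);[print(a+u0,b+v0,I[b,a],Q[b,a]) for b,a in zip(v,u)]
    m=(Q[...,2]>.31)&(Q[...,2]<.42)&(I.max(-1)<75)
    X=Q[m];H.append(X);print(len(X))
    for y0 in np.arange(.13,.25,.01):
        k=X[(X[:,1]>=y0)&(X[:,1]<y0+.01)]
        if len(k)>3: print("y%.2f n%d x %.3f..%.3f z %.3f..%.3f; top at x %.4f"%(y0,len(k),k[:,0].min(),k[:,0].max(),k[:,2].min(),k[:,2].max(),k[np.argmax(k[:,2]),0]))
np.save("pics/head.npy",np.vstack(H))
```

```text
top
233 140 [104 100 102] [0.8073 0.1896 0.3427]
234 140 [110 105 104] [0.8069 0.1867 0.3438]
235 140 [109 104 104] [0.8093 0.1849 0.3376]
236 140 [101  97  98] [0.8082 0.1816 0.3407]
237 140 [97 93 94] [0.8176 0.1829 0.3154]
238 140 [100  96  97] [0.8237 0.1826 0.2992]
239 140 [ 93  94 109] [0.8277 0.1814 0.2885]
232 141 [87 88 99] [0.8063 0.1931 0.3375]
233 141 [100  96  97] [0.7994 0.1872 0.3564]
234 141 [107 102 102] [0.8033 0.1862 0.3457]
235 141 [105 101 102] [0.8035 0.1836 0.3453]
236 141 [101  96  98] [0.8053 0.1816 0.3406]
237 141 [104  99  99] [0.8246 0.187  0.2883]
238 141 [105 100 100] [0.8249 0.1843 0.2877]
239 141 [ 98  97 105] [0.8247 0.1813 0.2884]
234 142 [91 87 89] [0.7996 0.1858 0.3479]
235 142 [93 92 97] [0.8045 0.1851 0.3349]
236 142 [ 95  94 100] [0.8019 0.1812 0.3419]
237 142 [101  98  99] [0.8255 0.1886 0.2777]
238 142 [105 101 101] [0.8244 0.1852 0.2809]
239 142 [103 100 103] [0.8256 0.1828 0.2778]
240 142 [ 90  94 112] [0.8275 0.1807 0.2727]
237 143 [ 96  95 102] [0.8248 0.1895 0.2714]
238 143 [105 101 101] [0.8218 0.1853 0.2796]
230 160 [100  95  95] [0.749
[... 10235 characters left out ...]
.1949 0.2871]
156 241 [75 72 69] [0.8272 0.196  0.2889]
157 241 [81 78 76] [0.8238 0.1966 0.2903]
158 241 [85 79 77] [0.8257 0.1917 0.2868]
159 241 [80 81 85] [0.8254 0.189  0.2852]
642
y0.15 n39 x 0.748..0.767 z 0.344..0.365; top at x 0.7641
y0.16 n51 x 0.747..0.771 z 0.341..0.364; top at x 0.7661
y0.17 n54 x 0.746..0.769 z 0.340..0.364; top at x 0.7632
y0.18 n49 x 0.748..0.788 z 0.346..0.364; top at x 0.7644
y0.19 n133 x 0.748..0.823 z 0.313..0.364; top at x 0.7676
y0.20 n68 x 0.747..0.791 z 0.336..0.364; top at x 0.7675
y0.21 n58 x 0.750..0.773 z 0.338..0.364; top at x 0.7625
y0.22 n63 x 0.750..0.777 z 0.338..0.364; top at x 0.7686
y0.23 n122 x 0.750..0.780 z 0.333..0.364; top at x 0.7676
```

```bash
cat >> h.py <<'E'
from scipy.spatial.transform import Rotation as Ro
from scipy.optimize import least_squares
np.set_printoptions(precision=4,suppress=True,linewidth=150)
def toR(y,z):  # tool frame from closing axis y and pointing axis z
    y=np.array(y,float);z=np.array(z,float);z/=np.linalg.norm(z);y-=z*(y@z);y/=np.linalg.norm(y)
    return Ro.from_matrix(np.stack([np.cross(y,z),y,z],1))
def go(p,R):
    s=ctrl.get_state();C=Ro.from_rotvec(s["tool_rot"])
    print("t",s["time"],"pos",s["position"],"q",s["joint_positions"])
    print("turn deg",np.degrees((C.inv()*R).as_rotvec()),"shift now",C.inv().apply(np.array(p)-s["position"]),"shift after turn",R.inv().apply(np.array(p)-s["position"]))
a=np.radians(27.0); SX=np.array([np.cos(a),np.sin(a),0]); NEAR=np.array([.503,-.3055,0]); FAR=np.array([.5705,-.2703,0])
E
python3 - <<'E'
from h import *
for n in("top","side"):
    im,P=load(n,0)
    m=(P[...,0]>.745)&(P[...,0]<.785)&(P[...,1]>.13)&(P[...,1]<.25)&(P[...,2]>.325)&(P[...,2]<.37)&(im.max(-1)<75)
    m&=~((P[...,1]>.172)&(P[...,1]<.208)&((P[...,0]<.755)|(P[...,0]>.775)))
    X=P[m];X=X[(X[:,1]>.155)&(X[:,1]<.225)]
    f=lambda q:np.hypot(X[:,0]-q[0]-q[1]*(X[:,1]-.19),X[:,2]-q[2])-.015
    r=least_squares(f,[.763,0,.35],loss="soft_l1",f_scale=.002);print(n,len(X),r.x,np.abs(r.fun).mean())
# foot
for n,w in(("top",(225,275,148,190)),("side",(145,205,315,355))):
    im,P=load(n,0);u0,u1,v0,v1=w;I=im[v0:v1,u0:u1];Q=P[v0:v1,u0:u1];X=Q[(I.max(-1)<70)&(Q[...,2]<.03)&(Q[...,2]>-.01)]
    print(n,"foot",len(X),cv2.minEnclosingCircle((X[:,:2]*1000).astype(np.float32)),np.median(X,0))
go([*NEAR[:2],.2],toR(SX,[0,0,-1]));
E
```

```text
top 227 [0.7657 0.0247 0.346 ] 0.0022577836082142387
side 283 [0.7656 0.0271 0.3466] 0.0012079118817540423
top foot 466 ((829.578857421875, 186.8318634033203), 53.39235305786133) [0.8291 0.1861 0.0143]
side foot 1136 ((832.1018676757812, 182.7131805419922), 64.23651885986328) [0.8206 0.2    0.0142]
t 0.1 pos [ 0.2195 -0.6113  0.2216] q [ 1.2401  0.3218 -0.0701  1.4516  0.0226  1.3708 -0.0569]
turn deg [ -0.0787  -0.0806 -97.2406] shift now [ 0.3702 -0.1919  0.0219] shift after turn [0.1438 0.3914 0.0216]
```

```bash
python3 -m handwheel '[[0.05,0,0,0,0,0,-9.7],[0.05,0,0,0,0,0,-9.7],[0.05,0,0,0,0,0,-9.7],[0.05,0,0,0,0,0,-9.7],[0.05,0,0,0,0,0,-9.7],[0.05,0,0,0,0,0,-9.7],[0.05,0,0,0,0,0,-9.7],[0.05,0,0,0,0,0,-9.7],[0.05,0,0,0,0,0,-9.7],[0.05,0,0,0,0,0,-9.9]]'
python3 -m handwheel '[[0.05,0.01,0.03,0,0,0,0],[0.05,0.02,0.055,0,0,0,0],[0.05,0.02,0.055,0,0,0,0],[0.05,0.02,0.055,0,0,0,0],[0.05,0.02,0.055,0,0,0,0],[0.05,0.02,0.055,0,0,0,0],[0.05,0.02,0.055,0,0,0,0],[0.05,0.013,0.031,0,0,0,0],[0.05,0,0,0,0,0,0],[0.05,0,0,0,0,0,0]]'
python3 - <<'E'
from h import *
R=toR(SX,[0,0,-1]); go([*NEAR[:2],.062],R); s=ctrl.get_state();print(s["ft_force"],s["grip_width"])
E
```

```text
time: 1.35
position: [0.2195, -0.6114, 0.2219]
tool_rot: [-1.634, -2.682, -0.001]
ft_force: [0.5, 0.6, -0.7]
grip_width: 0.577
grip_force: 0.0
time: 2.6
position: [0.5025, -0.308, 0.2221]
tool_rot: [-1.643, -2.677, 0.002]
ft_force: [-0.5, -0.0, 0.1]
grip_width: 0.576
grip_force: 0.0
t 2.6 pos [ 0.5025 -0.308   0.2221] q [ 0.9645  0.2333 -0.5382  1.5924  0.1227  1.3505  0.8808]
turn deg [-0.0757 -0.012  -0.0955] shift now [0.0019 0.0017 0.1601] shift after turn [0.002  0.0015 0.1601]
[-0.46   -0.0034  0.1032] 0.5761467166792801
```

```bash
python3 -m handwheel '[[0.05,0.002,0.0015,0.04,0,0,0],[0.05,0,0,0.04,0,0,0],[0.05,0,0,0.03,0,0,0],[0.05,0,0,0.025,0,0,0],[0.05,0,0,0.025,0,0,0],[0.05,0,0,0,0,0,0]]' 
python3 -m handwheel '[[0.05,0,0,0,0,0,0]]' 
python3 -m handwheel '[[0,0,0,0,0,0,0],[0,0,0,0,0,0,0],[0,0,0,0,0,0,0],[0,0,0,0,0,0,0],[0,0,0,0,0,0,0]]' 30
python3 -m handwheel '[[0,0,0,0,0,0,0]]'
```

```text
time: 3.35
position: [0.5009, -0.3056, 0.0603]
tool_rot: [-1.644, -2.671, 0.001]
ft_force: [0.2, 0.1, -0.2]
grip_width: 0.575
grip_force: 0.0
time: 3.48
position: [0.5037, -0.3059, 0.0634]
tool_rot: [1.644, 2.676, -0.001]
ft_force: [-0.8, 0.7, 0.7]
grip_width: 0.58
grip_force: 0.0
time: 4.1
position: [0.504, -0.3047, 0.0629]
tool_rot: [1.642, 2.678, -0.0]
ft_force: [-0.5, 0.3, 1.6]
grip_width: 0.275
grip_force: 30.0
time: 4.22
position: [0.5041, -0.3047, 0.0629]
tool_rot: [1.642, 2.678, -0.0]
ft_force: [-0.4, -0.3, 2.6]
grip_width: 0.269
grip_force: 30.0
```

```bash
python3 -m handwheel '[[0,0,0,-0.005,0,0,0],[0,0,0,-0.01,0,0,0],[0,0,0,0,0,0,0],[0,0,0,0,0,0,0],[0,0,0,0,0,0,0]]'
python3 - <<'E'
from h import *
F=[];J=[];Z=[]
for i in range(8):
    ctrl.get_image("top"); s=ctrl.get_state();F.append(s["ft_force"]);J.append(s["joint_torque"]);Z.append([*s["position"],s["grip_width"]])
print(np.mean(F,0),np.std(F,0),np.mean(J,0),np.mean(Z,0))
E
```

```text
time: 4.85
position: [0.5035, -0.3045, 0.0772]
tool_rot: [-1.642, -2.677, 0.0]
ft_force: [0.4, -0.0, -2.1]
grip_width: 0.277
grip_force: 29.9
[-0.09    0.1534 -1.8354] [0.1865 0.4383 0.4322] [  0.0046 -44.3842  -5.2235 -28.4061  -0.0099   0.0844  -0.0001] [ 0.5037 -0.3045  0.0774  0.2729]
```

-1.84 N means about 0.19 kg, so the near case is the empty one. I'll put it back and go to the far one.

```bash
python3 -m handwheel '[[0,0,0,0.008,0,0,0],[0,0,0,0.006,0,0,0],[0,0,0,0.001,0,0,0],[0,0,0,0,0,0,0],[0,0,0,0,0,0,0],[0.03,0,0,0,0,0,0],[0.04,0,0,0,0,0,0],[0.05,0,0,0,0,0,0],[0.05,0,0,0,0,0,0]]'
python3 -m handwheel '[[0.05,0,0,-0.02,0,0,0],[0.05,0,0,-0.04,0,0,0],[0.05,0,0,-0.04,0,0,0],[0.05,0,0,0,0,0,0]]'
python3 - <<'E'
from h import *
im,P=cloud("side"); cv2.imwrite("pics/side1.png",im)
cv2.imwrite("pics/c1.png",cv2.resize(im[170:300,280:440],(640,520)))
go([*FAR[:2],.062],toR(SX,[0,0,-1]))
E
```

```text
time: 6.38
position: [0.5037, -0.3047, 0.0624]
tool_rot: [1.643, 2.678, -0.0]
ft_force: [-0.1, -0.5, 0.7]
grip_width: 0.547
grip_force: 0.0
time: 6.88
position: [0.5066, -0.3058, 0.168]
tool_rot: [1.638, 2.671, -0.001]
ft_force: [-0.1, -0.1, -0.5]
grip_width: 0.572
grip_force: 0.0
t 6.925 pos [ 0.5052 -0.3052  0.1656] q [ 0.9577  0.2681 -0.5388  1.6695  0.1456  1.2389  0.8582]
turn deg [ 0.1207  0.2655 -0.038 ] shift now [0.002  0.0738 0.1038] shift after turn [0.0015 0.074  0.1036]
```

View pics/c1.png

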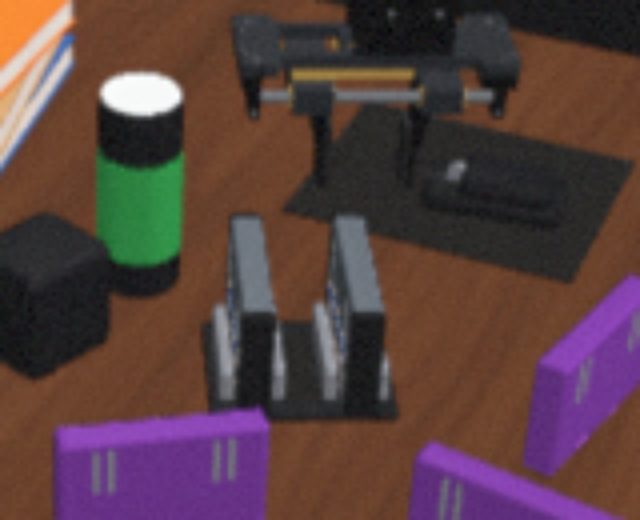

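The near case (right, crop (355,300)) stands upright in its slot as before, and the gripper is clear above. Now the far one (crop (245,300)).

```bash
python3 -m handwheel '[[0.05,0.001,0.04,0,0,0,0],[0.05,0,0.0345,0,0,0,0],[0.05,0,0,0.03,0,0,0],[0.05,0,0,0.03,0,0,0],[0.05,0,0,0.025,0,0,0],[0.05,0,0,0.018,0,0,0],[0.05,0,0,0,0,0,0],[0.05,0,0,0,0,0,0]]' 
python3 -m handwheel '[[0,0,0,0,0,0,0],[0,0,0,0,0,0,0],[0,0,0,0,0,0,0],[0,0,0,0,0,0,0],[0,0,0,0,0,0,0],[0,0,0,0,0,0,0]]' 45
python3 -m handwheel '[[0,0,0,-0.005,0,0,0],[0,0,0,-0.01,0,0,0],[0,0,0,0,0,0,0],[0,0,0,0,0,0,0],[0,0,0,0,0,0,0]]'
python3 - <<'E'
from h import *
F=[];Z=[]
for i in range(8):
    ctrl.get_image("top"); s=ctrl.get_state();F.append(s["ft_force"]);Z.append([*s["position"],s["grip_width"]])
print(np.mean(F,0),np.std(F,0),np.mean(Z,0))
E
```

```text
time: 7.92
position: [0.5704, -0.2701, 0.0604]
tool_rot: [1.642, 2.677, 0.0]
ft_force: [0.5, 0.0, -0.3]
grip_width: 0.573
grip_force: 0.0
time: 8.68
position: [0.5706, -0.2698, 0.06]
tool_rot: [1.641, 2.677, 0.001]
ft_force: [3.0, 0.8, 1.1]
grip_width: 0.274
grip_force: 44.9
time: 9.3
position: [0.5701, -0.2691, 0.0745]
tool_rot: [-1.642, -2.678, -0.002]
ft_force: [4.0, 3.0, -1.9]
grip_width: 0.276
grip_force: 44.9
[ 3.6121  3.5184 -1.3653] [0.3852 0.4425 0.2541] [ 0.5701 -0.2691  0.0745  0.2712]
```

A sideways force of 5 N shows it is rubbing a fin, so I'll draw it clear and weigh it there.

```bash
python3 -m handwheel '[[0,0,0,-0.015,0,0,0],[0,0,0,-0.02,0,0,0],[0,0,0,-0.02,0,0,0],[0,0,0,0,0,0,0],[0,0,0,0,0,0,0],[0,0,0,0,0,0,0],[0,0,0,0,0,0,0]]'
python3 - <<'E'
from h import *
F=[];Z=[]
for i in range(8):
    im,_=ctrl.get_image("side"); s=ctrl.get_state();F.append(s["ft_force"]);Z.append([*s["position"],s["grip_width"]])
print(s["time"],np.mean(F,0),np.std(F,0),np.mean(Z,0))
cv2.imwrite("pics/c2.png",cv2.resize(im[170:300,280:440],(640,520)))
E
```

```text
time: 10.58
position: [0.5693, -0.2698, 0.1288]
tool_rot: [-1.642, -2.677, 0.0]
ft_force: [-0.4, -0.4, -4.5]
grip_width: 0.274
grip_force: 44.9
10.975 [-0.0223  0.0162 -3.9598] [0.469  0.3971 0.5736] [ 0.5697 -0.2699  0.1293  0.2727]
```

View pics/c2.png

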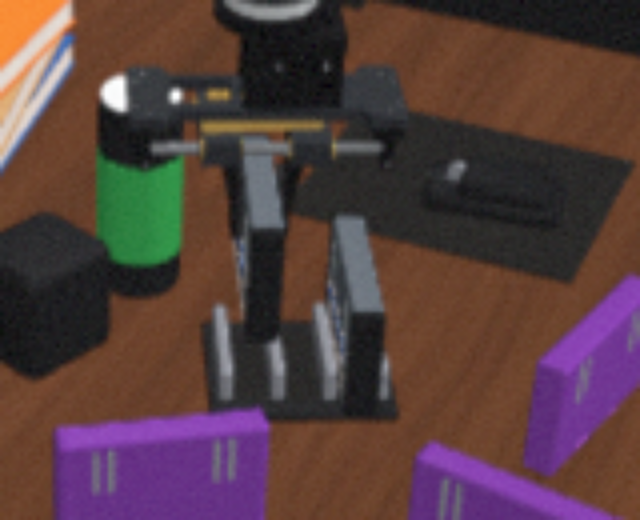

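3.96 N, so the far case is the loaded one (0.40 kg). It hangs straight and clear of the stand, with the near case still standing in its slot. Next I compute the show pose.

```bash
cat >> h.py <<'E'
p=.49; n=np.array([-np.cos(p),.026*np.cos(p),-np.sin(p)]); n/=np.linalg.norm(n)
LENS=np.array([.747,.1895,.341]); up=np.array([0,0,1])-n*(-np.sin(p))
RT=toR(-n,-up); LAB=LENS+.19*n; TCP=LAB-RT.apply([0,.012,.025])
E
python3 - <<'E'
from h import *
print(n,up,LAB,TCP,RT.as_matrix());go(TCP,RT)
E
```

```text
[-0.8821  0.0229 -0.4705] [-0.4151  0.0108  0.7786] [0.5794 0.1939 0.2516] [0.5571 0.1944 0.268 ] [[ 0.026   0.882   0.4705]
 [ 0.9997 -0.0229 -0.0122]
 [ 0.      0.4706 -0.8823]]
t 10.975 pos [ 0.5698 -0.2699  0.1295] q [ 0.84    0.3917 -0.5523  1.6022  0.2159  1.2092  0.7153]
turn deg [-27.4945  -6.9659  27.8742] shift now [ 0.4197  0.1992 -0.1385] shift after turn [ 0.4639  0.0433 -0.1339]
```

```bash
python3 -m handwheel '[[0,0,0,-0.03,0,0,0],[0,0,0,-0.04,0,0,0],[0,0,0,-0.04,0,0,0],[0,0,0,-0.028,0,0,0],[0,0.015,0.007,0,0,0,0],[0,0.03,0.014,0,0,0,0],[0,0.045,0.021,0,0,0,0],[0,0.045,0.021,0,0,0,0],[0,0.045,0.021,0,0,0,0],[0,0.045,0.021,0,0,0,0],[0,0.045,0.021,0,0,0,0],[0,0.045,0.021,0,0,0,0]]'
python3 -m handwheel '[[0,0.045,0.021,0,0,0,0],[0,0.03,0.015,0,0,0,0],[0,0.015,0.008,0,0,0,0],[0,0.01,0.005,0,0,0,0],[0,0,0,0,-3,-0.8,3],[0,0,0,0,-6,-1.5,6],[0,0,0,0,-6,-1.5,6],[0,0,0,0,-6,-1.5,6],[0,0,0,0,-4,-1,4.5],[0,0,0,0,-2.5,-0.7,2.4],[0,0,0,0,0,0,0],[0,0,0,0,0,0,0]]'
python3 - <<'E'
from h import *
go(TCP,RT)
im,P=cloud("side");cv2.imwrite("pics/side2.png",im);np.save("pics/side2.npy",ctrl.get_image("side")[1])
cv2.imwrite("pics/c3.png",cv2.resize(im[130:290,120:340],(800,582)))
t,d=ctrl.get_image("top");cv2.imwrite("pics/top2.png",t);np.save("pics/top2.npy",d)
E
```

```text
time: 12.48
position: [0.5561, 0.0802, 0.2656]
tool_rot: [-1.64, -2.677, 0.002]
ft_force: [0.7, 0.0, -3.8]
grip_width: 0.272
grip_force: 44.9
time: 13.98
position: [0.5565, 0.1879, 0.2675]
tool_rot: [1.972, 1.919, 0.479]
ft_force: [-0.1, 0.6, -3.5]
grip_width: 0.273
grip_force: 44.9
t 13.975 pos [0.5565 0.1879 0.2675] q [ 0.4362 -0.1911 -0.8458  1.9317  0.0861  0.8963 -0.4989]
turn deg [-0.0515  0.0203 -0.0805] shift now [ 0.0066  0.0006 -0.0003] shift after turn [ 0.0066  0.0006 -0.0003]
```

View pics/c3.png

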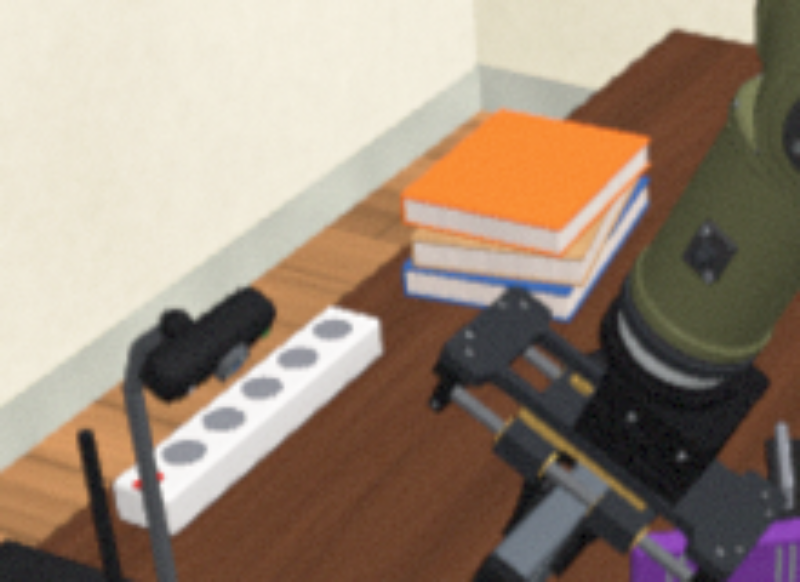

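The webcam is untouched at crop (215,345) and the case is held tilted in front of it (crop (560,520)). I'll close the last 7 mm, then use averaged depth to check the case pose and the lens axis.

```bash
python3 -m handwheel '[[0,0.0035,0.0003,0,0,0,0],[0,0.003,0.0003,0,0,0,0],[0,0,0,0,0,0,0],[0,0,0,0,0,0,0]]'
python3 - <<'E'
from h import *
go(TCP,RT); s=ctrl.get_state(); C=Ro.from_rotvec(s["tool_rot"])
W={}
for nme in("side","top"):
    D=[];
    for i in range(10):
        im,d=ctrl.get_image(nme); D.append(np.where(d>0,d,np.nan))
    im,P=cloud(nme,im,np.nanmedian(D,0)); cv2.imwrite(f"pics/{nme}3.png",im); W[nme]=P
    # case in tool frame: x=case y, y=case x, z=-case z ; underside expected at z=+.052
    Q=C.inv().apply((P-s["position"]).reshape(-1,3)); 
    I=im.reshape(-1,3).astype(int)
    k=(np.abs(Q[:,0])<.09)&(np.abs(Q[:,1])<.03)&(Q[:,2]>.005)&(Q[:,2]<.07)
    q=Q[k];print(nme,"case",len(q),"pct1/99",np.percentile(q,[1,50,99],axis=0))
    # lens profile in head frame
    ax=np.array([.026,1,0]);V=P.reshape(-1,3)-LENS
    k=(np.abs(V@ax)<.012)&(np.abs(V[:,0])<.022)&(np.abs(V[:,2])<.03)&(I.max(-1)<140)
    v=V[k];o=np.argsort(v[:,2]);
    print("lens xz rel head centre guess"); b=np.round(v[:,2]/.002).astype(int)
    print([(int(2*i),round(1000*np.percentile(v[b==i,0],20),1),int((b==i).sum())) for i in np.unique(b)])
E
```

```text
time: 14.62
position: [0.557, 0.1953, 0.2677]
tool_rot: [1.971, 1.919, 0.48]
ft_force: [0.2, 0.1, -3.7]
grip_width: 0.273
grip_force: 44.9
t 14.625 pos [0.557  0.1953 0.2677] q [ 0.4361 -0.1823 -0.8631  1.9245  0.1008  0.8985 -0.5214]
turn deg [-0.0019 -0.0183 -0.0295] shift now [-0.0009  0.0002 -0.0002] shift after turn [-0.0009  0.0002 -0.0002]
side case 226 pct1/99 [[-0.018  -0.0122  0.0053]
 [ 0.0675 -0.0044  0.0262]
 [ 0.069   0.0117  0.0479]]
lens xz rel head centre guess
[(-14, np.float64(7.0), 1), (-12, np.float64(5.3), 1), (-10, np.float64(5.9), 1), (-8, np.float64(2.9), 3), (-6, np.float64(2.8), 1), (-4, np.float64(0.4), 4), (-2, np.float64(-0.9), 3), (0, np.float64(-2.0), 2), (2, np.float64(-2.5), 4), (4, np.float64(-2.8), 11), (6, np.float64(-1.6), 13), (8, np.float64(0.5), 7), (10, np.float64(2.4), 13), (12, np.float64(4.1), 7), (14, np.float64(4.9), 13), (16, np.float64(6.9), 17), (18, np.float64(10.7), 14), (20, np.float64(14.0), 24), (22, np.float64(19.4), 12)]
top case 115 pct1/99 [[-0.0759 -0.007   0.0059]
 [-0.0448  0.0109  0.0303]
 [ 0.0612  0.0118  0.0478]]
lens xz rel head centre guess
[(-2, np.float64(-1.8), 2), (0, np.float64(-2.5), 1), (2, np.float64(-2.9), 7), (4, np.float64(-2.4), 9), (6, np.float64(-2.4), 5), (8, np.float64(3.2), 1), (10, np.float64(2.5), 8), (12, np.float64(4.6), 8), (14, np.float64(6.7), 11), (16, np.float64(9.2), 11), (18, np.float64(9.8), 18), (20, np.float64(16.4), 14), (22, np.float64(15.2), 3), (24, np.float64(17.9), 1)]
```

Case centre is within 4 mm of the tool and square. The lens face tilt from the averaged depth is about 0.48 rad, against the 0.49 I used, so the pose is good. Handing in.

```bash
python3 -m handwheel '[[0,0.001,0,0,0,0,0],[0,0,0,0,0,0,0],[0,0,0,0,0,0,0],[0,0,0,0,0,0,0]]' && python3 -c "
from bench import ctrl
print(ctrl.close_job())"
```

```text
time: 16.12
position: [0.5571, 0.1963, 0.2678]
tool_rot: [1.971, 1.919, 0.481]
ft_force: [-0.1, -0.7, -3.5]
grip_width: 0.273
grip_force: 44.9
the job is handed in; nothing more can be done
None
```

I handed the job in at 16 s with the loaded case (far slot, about 0.40 kg) held still, its label about 19 cm from the lens by my measurements, and the empty case (about 0.19 kg) back in its near slot; the verdict was not reported.

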